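Clear the hallway bench and open its lid

TASK

Open the storage bench so that the boots can be put away: one thing is standing on its hinged lid, so first, with the lid still shut, slide that thing gently along the bench top, without lifting or tipping it, until it is wholly on the fixed top at whichever end of the lid has room for it. Leave everything else on the bench where it is, then raise the lid all the way up to its stop and leave it standing open.

Things in the scene. Friction and masses are not known exactly. Their poses are not given: they have to be found in the camera images.
- bench: Teak storage bench, 1240 x 330 mm, flat top 30 mm above the robot's stand; fixed. Origin on the top face at the middle of the shut lid; x to its back (away from the robot), y along it to the robot's left, z up. The fixed ends of the top are level with the lid: y from 174 to 620 mm either side, x from -130 to 200 mm. A level fixed strip lies behind the lid (x 133 to 200 mm).
- lid (a joint): Lid angle in rad: 0 shut, grows as its front edge rises, stop at 1.05 (60 degrees). Board 260 (bench x -130 to 130) x 340 (bench y -170 to 170) x 22 mm, flush with the top when shut, hinged on its back edge. A balanced friction stay holds it at any angle; about 3 N up at the handle raises it. The front panel below stands 21 mm back from the lid's front edge.
- lid_handle (a point): Middle of the round steel bar handle on the lid's front edge: 12 mm thick, 110 mm long along bench y, its axis 40 mm in front of the lid's edge (34 mm clear gap behind the bar) and 11 mm below the lid's top face when shut; a post at each end joins it to the lid. It turns with the lid (z = the lid's upward normal).
- lid_hinge (a point): Point on the lid's hinge line (parallel to the bench's y) at mid length, in the plane of the bench top; the handle moves on a circle of radius 300 mm about it. It turns with the lid.
- votive: Glass votive candle cup, round, 84 mm across at its widest (20 mm above its foot), 68 mm at the foot, 72 mm at the rim, 72 mm tall, 0.3 kg, standing upright. Origin at the centre of its underside. On the lid or on one fixed end of the bench.
- case: Orange hard case for ice grips, a rounded box 140 mm long (its x), 90 mm wide (its y), 46 mm high, 0.35 kg. Origin at the centre of its underside. Its length lies within 0.25 rad of across the bench (world x). On the lid or on one fixed end.
- opener: Steel bottle opener lying flat, length along its x: handle bar from x = -66 to 29 mm, 28 mm wide, 18 mm thick; flat loop head from x = 26 to 79 mm, 42 mm wide, 10 mm thick; 0.3 kg. Origin on its underside at its balance point. Its length lies within 0.25 rad of world x, head away from the robot. On the lid or on one fixed end.
- comb: Blue plastic comb, 180 mm long (its y), 35 mm wide, 8 mm thick, lying along the fixed strip behind the lid. Origin at the middle of its underside. To be left alone.

How it is judged:
By the outcome, as a careful person would: the job done as asked, in the order asked, and still so for the second after the job is handed in, with the robot touching nothing.
It also fails if it takes over 58 s, if anything falls off the work surface, if the arm or the gripper's body presses on something with over 40 N, if the wrist force passes 120 N, or if a joint passes its speed limit or range.

ROBOT

A 6-joint arm with a two-finger parallel gripper is mounted at the origin on the work surface. World frame = base frame: x ahead of the robot, y to its left, z up, the work surface at z = 0. Lengths are in m, angles in rad, forces in N, time in s.
With the tool pointing down it reaches from about 0.3 to 0.775 m from the base axis. Payload 14.6 kg.
Tool frame: the origin (TCP) lies on the centre line of the jaws, within the pads' length; the fingertips stand 19 mm ahead of it and the grasp point (between the pads) is the TCP; z points along the fingers, y is the line along which they close (so a half turn about z gives the same grasp; the last joint's range is limited). The gripper opens to 94 mm and grips with 3 to 60 N. Pads are 16 mm wide; open, the fingers measure 119 mm over their backs; the gripper's body (75 mm by 177 mm) begins 78 mm behind the grasp point.
Start: joints at [-1.33, 0.3, 1.521, -0, 1.321, -0.067], TCP at [0.167, -0.524, 0.224] pointing down, gripper open.
Joint ranges: [-3.03, 3.03], [-0.79, 2.21], [0.23, 2.52], [-1.04, 4.18], [0, 3.07], [-2.55, 2.55]. Speed limits (rad/s): [2.22, 2.22, 2.57, 3.14, 3.14, 3.14].

INTERFACE

Orientations are given as [roll, pitch, yaw] about the fixed x, y, z axes, in that order (R = Rz(yaw) Ry(pitch) Rx(roll)).
In Python, from station import get_obs, camera, workorder gives the robot as it stands.
- The arm moves only by the tool play_rows, never from a script. Its argument "motion" is a list that holds one entry, the list of rows, each a list of 7 numbers: the shift along the tool's x, y, z as a fraction of full scale, then the turn, a rotation vector about the tool's x, y, z as a fraction of full scale, then the opening, from -1 (shut) to 1 (fully open). In form: [[[x, y, z, ax, ay, az, grip], ...]]. A call has 1 to 10 rows; each row is the pose to reach, as a shift and turn from the pose commanded when the call began, along the tool's axes at that moment, turning the shorter way round; what a row does not reach only later rows make up. Full scale, the value 1, is 0.25 m for a shift and 2 pi rad for a turn. A row lasts 1/10 s, in which the tool goes at most 50 mm and 8.59 degrees, less where a joint would pass 70% of its speed; a pose out of reach is approached as far as the arm can. A call with a number of a shift or a turn outside -1 to 1 is refused whole. A call with a gripper value outside its range is refused whole. The fingers move at their own pace and stop on an object; "grip_force" is the grip in N (left out, the last holds). Time passes only in rows, so rows that repeat a pose let the fingers close. It gives the time, the measured TCP pose, the force, the opening and the grip force at its end, in the units of the state.
- get_obs(): the state, without advancing time (a new reading comes with each control period).
- camera(name): name is "side" or "top"; returns a dict with "frame" (420x560x3 uint8, red, green, blue), "z_map" (420x560 float32, m along the optical axis (not along the pixel's ray), 0 where there is no reading), "camera_matrix" (3x3 intrinsics, pixels), "D" ([k1, k2, p1, p2, k3] as OpenCV has them; the pictures are not rectified), "T" (4x4, takes a point from camera to world coordinates). Camera axes: x right, y up, looking along -z (the intrinsics and any distortion apply to the point x, -y, -z); pixel columns grow to the right and rows downward; lengths in m; the calibration is good to about 2 mm. A picture is of the moment at which its call begins.
- workorder.hand_in(): hands the job in; it is judged then, once.
The state is a dict: "time_s": time; "qpos": joint angles; "joint_vel": joint speeds; "tau": joint torques, N m; "ee_pos": TCP position; "eef_rot": TCP orientation; "force": force on the tool from outside, world axes, zero at the start; "moment": the same for the moment, N m; "grip_width": finger opening in m; "grip_force": force on a finger pad.
Only numpy, scipy, OpenCV 4.12 (cv2) and the standard library are available. Lean on these libraries where they do the work, as an engineer would, in place of code of your own. Each camera call takes 0.05 s, during which the arm holds its last target. There are 200 camera calls.

## Working session

There is one attempt and no reset: what is moved stays moved. The work goes in short steps, Python scripts to look and compute and a tool call to move; the robot and the scene stay as the last step left them, time stands still between calls to the robot, and variables do not carry over. Pictures are saved under pics/ and viewed, at most 10 in all, crops included, and the job is handed in when it is done.

Besides the shell and the picture viewer there is one more tool, called after "Call:" as a command line: name --argument value ..., lists and objects as JSON in quotes. play_rows: Moves the arm, as the interface text tells. Its arguments: {"type":"object","properties":{"motion":{"type":"array"},"grip_force":{"type":"number"}},"required":["motion"]}

```bash
mkdir -p pics; ls; cat > h.py <<'E'
import numpy as np, cv2
from station import get_obs, camera, workorder
def cast(c,uv,z):
    p=cv2.undistortPoints(np.array(uv,float).reshape(-1,1,2),c["camera_matrix"],np.array(c["D"],float)).reshape(-1,2)
    d=np.c_[p[:,0],-p[:,1],-np.ones(len(p))]@c["T"][:3,:3].T
    o=c["T"][:3,3]
    return o+d*((z-o[2])/d[:,2])[:,None]
def cloud(c):
    h,w=c["z_map"].shape
    v,u=np.mgrid[:h,:w]
    p=cv2.undistortPoints(np.c_[u.ravel(),v.ravel()].astype(float).reshape(-1,1,2),c["camera_matrix"],np.array(c["D"],float)).reshape(-1,2)
    z=c["z_map"].ravel()[:,None]
    return ((np.c_[p[:,0],-p[:,1],-np.ones(len(p))]*z)@c["T"][:3,:3].T+c["T"][:3,3]).reshape(h,w,3)
E
python3 - <<'E'
from h import *
a=camera("top");b=camera("side")
for n,c in (("top",a),("side",b)):
    cv2.imwrite(f"pics/{n}0.png",c["frame"][:,:,::-1]); print(n,c["T"].round(3).tolist(),c["D"],(c["z_map"]>0).mean())
o=get_obs();print(o)
E
```

```text
pics
top [[0.022, 0.976, -0.215, 0.347], [-1.0, 0.021, -0.008, -0.009], [-0.004, 0.215, 0.977, 1.366], [0.0, 0.0, 0.0, 1.0]] [0.04017391 0.         0.         0.         0.        ] 0.9961607142857143
side [[0.97, 0.136, -0.203, 0.334], [-0.244, 0.49, -0.837, -1.223], [-0.015, 0.861, 0.508, 0.806], [0.0, 0.0, 0.0, 1.0]] [-0.0394974  0.         0.         0.         0.       ] 0.9961947278911565
{'time_s': 0.1, 'qpos': array([-1.32960028e+00,  3.00408591e-01,  1.52148870e+00,  2.62496803e-07,
        1.32071179e+00, -6.65952414e-02]), 'joint_vel': array([ 2.94011282e-04, -1.71346781e-03, -1.33751680e-03, -1.12983745e-03,
       -8.30353521e-04,  5.01028689e-05]), 'tau': array([-4.77322756e-04, -5.32644296e+01, -3.53283691e+01,  7.09266728e-02,
        2.35086889e-02, -6.12290251e-05]), 'ee_pos': array([ 0.16657511, -0.52395118,  0.22395969]), 'eef_rot': array([-3.14057850e+00, -6.78926719e-05,  3.07791188e-01]), 'force': array([ 0.13442537,  0.66611465, -0.22542292]), 'moment': array([0.03549702, 0.01037326, 0.00176631]), 'grip_force': 0.0, 'grip_width': 0.09386579150151891}
```

View pics/top0.png

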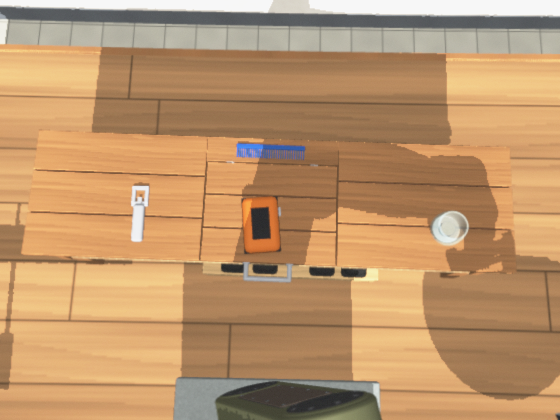

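View pics/side0.png

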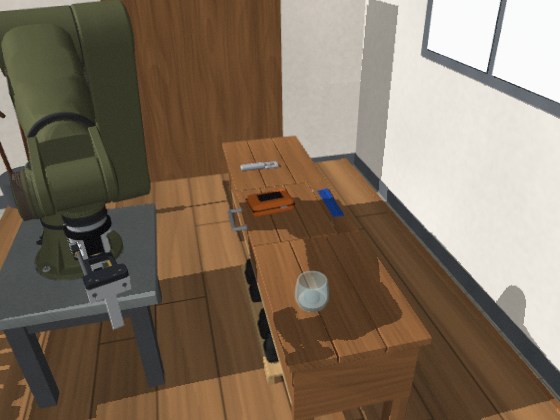

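The top view shows the case on the lid (261,225), the opener on the left end (139,212), the votive on the right end (450,228), the comb behind the lid (271,152) and the handle at (268,272). In the side view the votive is at (312,291), the case at (270,203) and the handle at (237,220). Next I measure them.

```bash
python3 - <<'E'
from h import *
c=camera("top");P=cloud(c);f=c["frame"];hsv=cv2.cvtColor(f,cv2.COLOR_RGB2HSV)
for uv in [(100,180),(300,220),(400,200),(261,200),(261,248),(139,228),(450,228),(271,152),(100,250),(380,160)]: print(uv,P[uv[1],uv[0]].round(3))
zb=np.median(P[170:250,290:330,2]);print("bench z",zb)
def rect(m,z,name):
    m=cv2.morphologyEx(m.astype(np.uint8),cv2.MORPH_OPEN,np.ones((2,2)))
    n,l,s,_=cv2.connectedComponentsWithStats(m);i=1+np.argmax(s[1:,4])
    cs,_=cv2.findContours((l==i).astype(np.uint8),cv2.RETR_EXTERNAL,cv2.CHAIN_APPROX_NONE)
    q=cast(c,max(cs,key=len).reshape(-1,2),z)[:,:2]
    r=cv2.minAreaRect((q*1000).astype(np.float32));print(name,r,cv2.boxPoints(r).round().tolist(),"bbox",q.min(0).round(3),q.max(0).round(3))
H=P[:,:,2]; roi=np.zeros(H.shape,bool);roi[120:290,20:520]=1
h=H-zb
ob=lambda u0,u1,t:roi&(h>t)&(np.arange(560)[None]>u0)&(np.arange(560)[None]<u1)&(np.arange(420)[:,None]<262)
rect(ob(210,330,.035),zb+.046,"case top");rect(ob(210,330,.035)|ob(210,330,.02),zb+.04,"case .02")
rect(ob(100,180,.006),zb+.014,"opener");rect(ob(400,500,.02),zb+.05,"votive")
rect(roi&(hsv[...,0]>100)&(hsv[...,0]<130)&(hsv[...,1]>150),zb+.008,"comb")
rect(roi&(h>-.04)&(h<.1)&(np.arange(420)[:,None]<266),zb,"bench")
m=roi&(h>-.05)&(h<.02)&(np.arange(420)[:,None]>264)
v,u=np.nonzero(m);print(u.min(),u.max(),v.min(),v.max());
m2=roi&(h>-.03)&(np.arange(420)[:,None]>271);v,u=np.nonzero(m2);q=P[m2];print("handle",q.min(0),q.max(0),np.median(q,0),len(q))
crop=f[120:290,180:360];cv2.imwrite("pics/crop0.png",cv2.resize(crop,None,fx=3.3,fy=3.3,interpolation=cv2.INTER_CUBIC)[:,:,::-1])
E
```

```text
(100, 180) [0.71  0.472 0.032]
(300, 220) [ 0.616 -0.048  0.029]
(400, 200) [ 0.673 -0.305  0.033]
(261, 200) [0.655 0.051 0.075]
(261, 248) [0.535 0.047 0.073]
(139, 228) [0.582 0.357 0.05 ]
(450, 228) [ 0.597 -0.421  0.059]
(271, 152) [0.794 0.031 0.037]
(100, 250) [0.527 0.454 0.034]
(380, 160) [ 0.781 -0.256  0.029]
bench z 0.031065588625112772
case top ((593.06201171875, 47.4169807434082), (136.1272735595703, 87.16427612304688), 4.487464904785156) [[522.0, 86.0], [529.0, -1.0], [664.0, 9.0], [658.0, 96.0]] bbox [0.524 0.001] [0.663 0.093]
case .02 ((592.7171020507812, 44.94139099121094), (140.8993682861328, 96.23114013671875), 5.267258644104004) [[518.0, 86.0], [527.0, -9.0], [667.0, 3.0], [658.0, 99.0]] bbox [ 0.519 -0.002] [0.665 0.099]
opener ((620.3841552734375, 357.1890869140625), (141.50653076171875, 43.11571502685547), 4.298386573791504) [[548.0, 373.0], [551.0, 330.0], [693.0, 341.0], [689.0, 384.0]] bbox [0.55  0.337] [0.69  0.382]
votive ((592.333984375, -413.7854309082031), (82.01116943359375, 93.45360565185547), 1.2479748725891113) [[550.0, -368.0], [552.0, -461.0], [634.0, -460.0], [632.0, -366.0]] bbox [ 0.551 -0.46 ] [ 0.634 -0.367]
comb ((805.7440185546875, 30.803211212158203), (173.4784393310547, 11.573177337646484), 89.51563262939453) [[799.0, -56.0], [811.0, -56.0], [812.0, 117.0], [801.0, 118.0]] bbox [ 0.8   -0.056] [0.812 0.118]
bench ((662.4622192382812, 27.02728271484375), (1239.6171875, 338.2339172363281), 89.06047821044922) [[483.0, -590.0], [821.0, -595.0], [842.0, 644.0], [504.0, 650.0]] bbox [ 0.494 -0.595] [0.839 0.649]
243 516 265 281
handle [ 0.34747199 -0.58867377  0.00692846] [0.49592186 0.09336263 1.36569625] [0.46659481 0.00442157 0.02488557] 376
```

View pics/crop0.png

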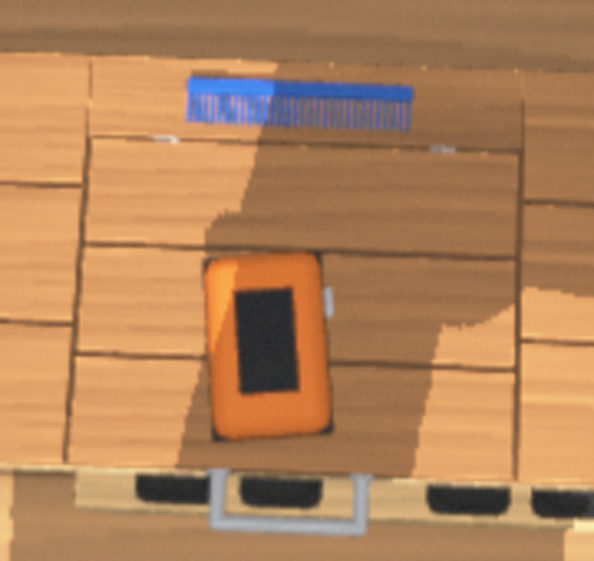

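The crop shows the case with a small clasp on its right side (crop 328,302), lid seams at crop columns about 75 and 518, and the handle bar at crop row about 528, columns 212 to 365. The right end has about 225 mm free and the left only about 130 mm. I'll push the case right with both fingers on its left face.

```bash
cat >> h.py <<'E'
from scipy.spatial.transform import Rotation as Ro
def plan(p,rpy,p0=None,r0=None):
    o=get_obs(); p0=o["ee_pos"] if p0 is None else p0; r0=o["eef_rot"] if r0 is None else r0
    A=Ro.from_euler("xyz",r0);B=Ro.from_euler("xyz",rpy)
    return (A.inv().apply(np.array(p)-p0)/.25).round(3),((A.inv()*B).as_rotvec()/(2*np.pi)).round(4)
E
python3 - <<'E'
from h import *
c=camera("top");P=cloud(c)
s=lambda l:[(180+x/3.3,120+y/3.3) for x,y in l]
print("seams L,R",cast(c,s([(92,140),(66,462),(522,150),(515,478)]),.030).round(3).tolist())
print("bar",cast(c,s([(212,528),(365,530),(288,520),(288,535)]),.025).round(3).tolist())
for v in (268,270,272,276,280): print(v,[P[v,u].round(3).tolist() for u in (250,256,262,268,276,284)])
p=np.array([.167,-.524,.224]);r=[np.pi,0,.308]
for q,y in (((.31,-.30,.22),.98),((.45,-.08,.22),1.65),((.593,.14,.14),1.65)):
    print(plan(q,[np.pi,0,y],p,r)); p=np.array(q);r=[np.pi,0,y]
E
```

```text
seams L,R [[0.764, 0.196, 0.03], [0.507, 0.202, 0.03], [0.763, -0.146, 0.03], [0.502, -0.141, 0.03]]
bar [[0.46, 0.089, 0.025], [0.461, -0.027, 0.025], [0.467, 0.032, 0.025], [0.456, 0.031, 0.025]]
268 [[0.528, 0.098, -0.327], [0.521, 0.075, -0.26], [0.521, 0.057, -0.255], [0.521, 0.039, -0.257], [0.528, 0.015, -0.314], [0.531, -0.01, -0.335]]
270 [[0.522, 0.098, -0.336], [0.519, 0.077, -0.3], [0.517, 0.057, -0.274], [0.516, 0.039, -0.267], [0.521, 0.015, -0.302], [0.525, -0.01, -0.335]]
272 [[0.516, 0.098, -0.34], [0.514, 0.078, -0.313], [0.514, 0.059, -0.308], [0.514, 0.04, -0.307], [0.516, 0.015, -0.32], [0.518, -0.011, -0.334]]
276 [[0.47, 0.075, 0.028], [0.47, 0.06, 0.026], [0.471, 0.045, 0.021], [0.507, 0.041, -0.364], [0.505, 0.015, -0.337], [0.506, -0.011, -0.34]]
280 [[0.461, 0.075, 0.02], [0.461, 0.06, 0.021], [0.461, 0.045, 0.024], [0.461, 0.03, 0.024], [0.461, 0.009, 0.029], [0.462, -0.011, 0.026]]
(array([ 0.817, -0.68 ,  0.016]), array([ 0.   ,  0.   , -0.107]))
(array([ 1.043, -0.025, -0.   ]), array([ 0.    ,  0.    , -0.1066]))
(array([0.832, 0.64 , 0.32 ]), array([0., 0., 0.]))
```

Call:
play_rows --motion '[[[0.41, -0.34, 0, 0, 0, -0.053, 0.4], [0.82, -0.68, 0, 0, 0, -0.107, 0.4], [0.82, -0.68, 0, 0, 0, -0.107, 0.4], [0.82, -0.68, 0, 0, 0, -0.107, 0.4], [0.82, -0.68, 0, 0, 0, -0.107, 0.4], [0.82, -0.68, 0, 0, 0, -0.107, 0.4], [0.82, -0.68, 0, 0, 0, -0.107, 0.4]]]' --grip_force 10

```text
time_s: 0.9
ee_pos: [0.3114, -0.2985, 0.2246]
eef_rot: [3.141, -0.0, 0.983]
force: [0.1, -1.6, -0.5]
grip_width: 0.0657
grip_force: 0.0
```

Call:
play_rows --motion '[[[0.5, 0, 0, 0, 0, -0.053, 0.4], [1, 0, 0, 0, 0, -0.107, 0.4], [1, 0, 0, 0, 0, -0.107, 0.4], [1, 0, 0, 0, 0, -0.107, 0.4], [1, 0, 0, 0, 0, -0.107, 0.4], [1, 0, 0, 0, 0, -0.107, 0.4], [1, 0, 0, 0, 0, -0.107, 0.4]]]'

```text
time_s: 1.6
ee_pos: [0.4498, -0.0927, 0.2241]
eef_rot: [-3.141, -0.0, 1.653]
force: [0.2, -0.3, -0.0]
grip_width: 0.0658
grip_force: 0.0
```

```bash
python3 - <<'E'
from h import *
o=get_obs();print(o["time_s"],o["ee_pos"],o["eef_rot"],o["grip_width"],plan((.593,.14,.14),[np.pi,0,1.65]))
E
```

```text
1.6 [ 0.4498231  -0.09266453  0.22405917] [-3.14070955e+00 -4.62757146e-05  1.65302124e+00] 0.06579740452324524 (array([0.88 , 0.648, 0.336]), array([-0.0001, -0.    ,  0.0005]))
```

Call:
play_rows --motion '[[[0.45, 0.32, 0.1, 0, 0, 0, 0.4], [0.88, 0.648, 0.2, 0, 0, 0, 0.4], [0.88, 0.648, 0.2, 0, 0, 0, 0.4], [0.88, 0.648, 0.2, 0, 0, 0, 0.4], [0.88, 0.648, 0.2, 0, 0, 0, 0.4], [0.88, 0.648, 0.2, 0, 0, 0, 0.4], [0.88, 0.648, 0.2, 0, 0, 0, 0.4], [0.88, 0.648, 0.2, 0, 0, 0, 0.4], [0.88, 0.648, 0.3, 0, 0, 0, 0.4]]]'

```text
time_s: 2.5
ee_pos: [0.5947, 0.1378, 0.1525]
eef_rot: [3.136, -0.0, 1.65]
force: [0.5, 0.0, 0.1]
grip_width: 0.0654
grip_force: 0.0
```

```bash
python3 - <<'E'
from h import *
o=get_obs();print(o["time_s"],o["ee_pos"],o["eef_rot"],o["grip_width"],plan((.593,.14,.058),[np.pi,0,1.65]))
cv2.imwrite("pics/side1.png",camera("side")["frame"][100:300,150:420,::-1].repeat(2,0).repeat(2,1))
E
```

```text
2.5 [0.5946662  0.13783965 0.15250269] [ 3.13591858e+00 -2.85151045e-04  1.64958194e+00] 0.06543588092540008 (array([ 0.009, -0.008,  0.378]), array([ 0.0009, -0.    , -0.0001]))
```

View pics/side1.png

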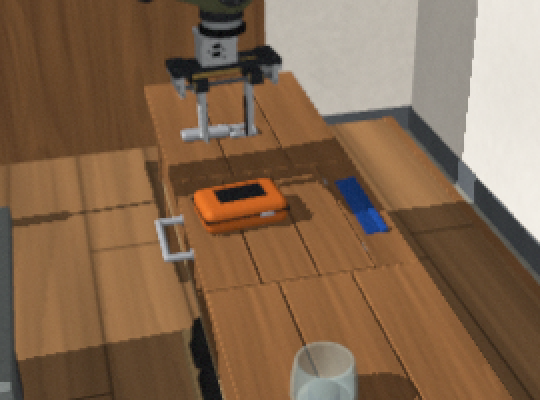

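The picture shows the fingers clear behind the case on its left side. Next is the descent.

Call:
play_rows --motion '[[[0, 0, 0.12, 0, 0, 0, 0.4], [0, 0, 0.24, 0, 0, 0, 0.4], [0, 0, 0.33, 0, 0, 0, 0.4], [0, 0, 0.37, 0, 0, 0, 0.4], [0, 0, 0.375, 0, 0, 0, 0.4], [0, 0, 0.375, 0, 0, 0, 0.4]]]'

```text
time_s: 3.15
ee_pos: [0.5938, 0.1394, 0.057]
eef_rot: [3.14, -0.0, 1.651]
force: [0.1, 0.6, 0.5]
grip_width: 0.0655
grip_force: 0.0
```

Call:
play_rows --motion '[[[-0.02, 0, 0, 0, 0, 0, 0.4], [-0.04, 0, 0, 0, 0, 0, 0.4], [-0.06, 0, 0, 0, 0, 0, 0.4], [-0.08, 0, 0, 0, 0, 0, 0.4], [-0.1, 0, 0, 0, 0, 0, 0.4], [-0.12, 0, 0, 0, 0, 0, 0.4], [-0.14, 0, 0, 0, 0, 0, 0.4], [-0.16, 0, 0, 0, 0, 0, 0.4], [-0.18, 0, 0, 0, 0, 0, 0.4], [-0.2, 0, 0, 0, 0, 0, 0.4]]]'

```text
time_s: 4.15
ee_pos: [0.5973, 0.09, 0.0557]
eef_rot: [-3.142, -0.0, 1.652]
force: [-0.4, 2.3, 0.9]
grip_width: 0.0655
grip_force: 1.0
```

```bash
python3 - <<'E'
from h import *
o=get_obs();print(o["time_s"],o["ee_pos"],o["eef_rot"],o["grip_width"],o["force"],plan((.592,-.11,.057),[np.pi,0,1.65]))
a=camera("top")["frame"][150:280,180:360,::-1].repeat(3,0).repeat(3,1)
cv2.imwrite("pics/top2.png",a)
E
```

```text
4.15 [0.59733352 0.08995134 0.05569824] [-3.14156132e+00 -1.31961213e-04  1.65247202e+00] 0.06546671609269412 [-0.41598278  2.31380256  0.89394958] (array([-0.795, -0.087, -0.005]), array([-0.    , -0.    ,  0.0004]))
```

View pics/top2.png

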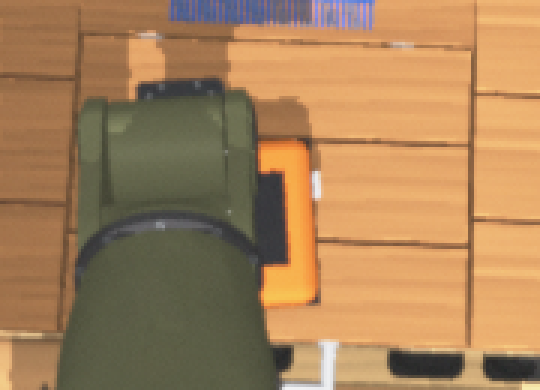

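The fingers are in contact with the case's left face (crop column about 258), and the case is upright and moving straight. I continue at about 65 mm/s.

Call:
play_rows --motion '[[[-0.026, -0.003, 0, 0, 0, 0, 0.4], [-0.052, -0.006, 0, 0, 0, 0, 0.4], [-0.078, -0.009, 0, 0, 0, 0, 0.4], [-0.104, -0.011, 0, 0, 0, 0, 0.4], [-0.13, -0.014, 0, 0, 0, 0, 0.4], [-0.156, -0.017, 0, 0, 0, 0, 0.4], [-0.182, -0.02, 0, 0, 0, 0, 0.4], [-0.208, -0.023, 0, 0, 0, 0, 0.4], [-0.234, -0.026, 0, 0, 0, 0, 0.4], [-0.26, -0.028, 0, 0, 0, 0, 0.4]]]'

```text
time_s: 5.2
ee_pos: [0.5956, 0.0243, 0.0557]
eef_rot: [3.142, -0.0, 1.652]
force: [0.0, 0.7, 0.2]
grip_width: 0.0661
grip_force: 0.9
```

Call:
play_rows --motion '[[[-0.026, -0.003, 0, 0, 0, 0, 0.4], [-0.052, -0.006, 0, 0, 0, 0, 0.4], [-0.078, -0.009, 0, 0, 0, 0, 0.4], [-0.104, -0.011, 0, 0, 0, 0, 0.4], [-0.13, -0.014, 0, 0, 0, 0, 0.4], [-0.156, -0.017, 0, 0, 0, 0, 0.4], [-0.182, -0.02, 0, 0, 0, 0, 0.4], [-0.208, -0.023, 0, 0, 0, 0, 0.4], [-0.234, -0.026, 0, 0, 0, 0, 0.4], [-0.26, -0.028, 0, 0, 0, 0, 0.4]]]'

```text
time_s: 6.2
ee_pos: [0.5939, -0.041, 0.0557]
eef_rot: [-3.142, -0.0, 1.652]
force: [-0.1, 2.2, 1.3]
grip_width: 0.0658
grip_force: 1.2
```

Call:
play_rows --motion '[[[-0.026, -0.003, 0, 0, 0, 0, 0.4], [-0.052, -0.006, 0, 0, 0, 0, 0.4], [-0.078, -0.009, 0, 0, 0, 0, 0.4], [-0.104, -0.011, 0, 0, 0, 0, 0.4], [-0.13, -0.014, 0, 0, 0, 0, 0.4], [-0.156, -0.017, 0, 0, 0, 0, 0.4], [-0.182, -0.02, 0, 0, 0, 0, 0.4], [-0.208, -0.023, 0, 0, 0, 0, 0.4], [-0.234, -0.026, 0, 0, 0, 0, 0.4], [-0.26, -0.028, 0, 0, 0, 0, 0.4]]]'

```text
time_s: 7.2
ee_pos: [0.5923, -0.1063, 0.0558]
eef_rot: [3.141, -0.0, 1.652]
force: [0.2, 3.2, 2.5]
grip_width: 0.0656
grip_force: 1.8
```

```bash
cat > m.py <<'E'
from h import *
o=get_obs();print(o["time_s"],o["ee_pos"],o["eef_rot"],o["force"])
c=camera("top");hsv=cv2.cvtColor(c["frame"],cv2.COLOR_RGB2HSV);P=cloud(c)
m=(hsv[...,0]<14)&(hsv[...,1]>190)&(hsv[...,2]>120)&(P[...,2]>.055)&(P[...,2]<.09)
q=P[m][:,:2];print("case",len(q),np.percentile(q,1,0).round(3),np.percentile(q,99,0).round(3),cv2.minAreaRect((q*1000).astype(np.float32)))
E
python3 m.py
```

```text
7.2 [ 0.59230538 -0.10630666  0.0557787 ] [ 3.14148822e+00 -5.19708313e-05  1.65242904e+00] [0.22274407 3.1774911  2.45769299]
case 1 [ 0.6   -0.201] [ 0.6   -0.201] ((600.15185546875, -200.67662048339844), (0.0, 0.0), 0.0)
```

Call:
play_rows --motion '[[[-0.026, -0.003, 0, 0, 0, 0, 0.4], [-0.052, -0.006, 0, 0, 0, 0, 0.4], [-0.078, -0.009, 0, 0, 0, 0, 0.4], [-0.104, -0.011, 0, 0, 0, 0, 0.4], [-0.13, -0.014, 0, 0, 0, 0, 0.4], [-0.156, -0.017, 0, 0, 0, 0, 0.4], [-0.182, -0.02, 0, 0, 0, 0, 0.4], [-0.208, -0.023, 0, 0, 0, 0, 0.4], [-0.234, -0.026, 0, 0, 0, 0, 0.4], [-0.25, -0.028, 0, 0, 0, 0, 0.4]]]'

```text
time_s: 8.25
ee_pos: [0.5904, -0.1693, 0.0557]
eef_rot: [3.141, 0.0, 1.652]
force: [-0.5, 4.1, 3.8]
grip_width: 0.0655
grip_force: 2.0
```

Call:
play_rows --motion '[[[0.05, 0, 0, 0, 0, 0, 0.4], [0.15, 0, 0, 0, 0, 0, 0.4], [0.25, 0, 0, 0, 0, 0, 0.4], [0.25, 0, -0.2, 0, 0, 0, 0.4], [0.25, 0, -0.4, 0, 0, 0, 0.4], [0.4, 0.25, -0.5, 0, 0, 0, -0.2], [0.6, 0.5, -0.5, 0, 0, 0, -0.2], [0.75, 0.6, -0.5, 0, 0, 0, -0.2], [0.75, 0.6, -0.5, 0, 0, 0, -0.2], [0.75, 0.6, -0.5, 0, 0, 0, -0.2]]]'

```text
time_s: 9.25
ee_pos: [0.7261, 0.0361, 0.1788]
eef_rot: [-3.14, -0.0, 1.657]
force: [0.0, -0.5, -0.5]
grip_width: 0.0382
grip_force: 0.0
```

```bash
python3 - <<'E'
from h import *
o=get_obs();print(o["time_s"],o["ee_pos"],o["eef_rot"],o["grip_width"])
c=camera("top");P=cloud(c);h=P[...,2]-.031
m=(h>.034)&(h<.056)&(P[...,0]>.5)&(P[...,0]<.7)&(P[...,1]<-.12)&(P[...,1]>-.33)
q=P[m][:,:2];print(len(q),cv2.minAreaRect((q*1000).astype(np.float32)),q.min(0),q.max(0))
cv2.imwrite("pics/top3.png",c["frame"][120:300,180:500,::-1].repeat(2,0).repeat(2,1))
E
```

```text
9.25 [0.72607169 0.03612366 0.17881441] [-3.14046229e+00 -3.08308269e-04  1.65724613e+00] 0.03821465645817129
1907 ((590.8417358398438, -222.19168090820312), (139.8424072265625, 89.69926452636719), 5.31983757019043) [ 0.52081492 -0.26985695] [ 0.66118603 -0.17217314]
```

View pics/top3.png

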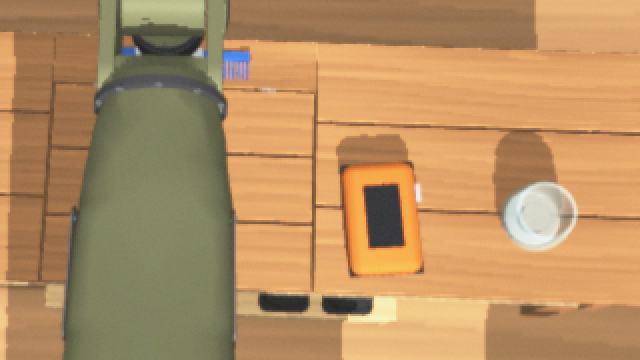

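The case now stands wholly on the right end, with its left edge at y≈-0.172 against the lid edge at about -0.145. The votive, at crop (540,215), has not moved. Next I go to the handle.

```bash
python3 - <<'E'
from h import *
a=[np.pi,0,1.554]
print(plan((.4805,.03,.16),a)); print(plan((.4615,.03,.14),a))
E
```

```text
(array([ 0.069, -0.975,  0.077]), array([-0.0003,  0.    ,  0.0162]))
(array([ 0.075, -1.051,  0.157]), array([-0.0003,  0.    ,  0.0162]))
```

Call:
play_rows --motion '[[[0.03, -0.4, 0.04, 0, 0, 0.008, -0.35], [0.07, -0.8, 0.07, 0, 0, 0.016, -0.35], [0.07, -0.97, 0.08, 0, 0, 0.016, -0.35], [0.07, -0.97, 0.08, 0, 0, 0.016, -0.35], [0.07, -0.97, 0.08, 0, 0, 0.016, -0.35], [0.07, -0.97, 0.08, 0, 0, 0.016, -0.35], [0.07, -0.97, 0.08, 0, 0, 0.016, -0.35], [0.07, -0.97, 0.08, 0, 0, 0.016, -0.35]]]'

```text
time_s: 10.1
ee_pos: [0.4823, 0.0277, 0.1613]
eef_rot: [3.14, 0.0, 1.551]
force: [0.4, -0.3, 0.8]
grip_width: 0.0306
grip_force: 0.0
```

```bash
python3 - <<'E'
from h import *
o=get_obs();print(o["time_s"],o["ee_pos"],o["eef_rot"],o["grip_width"])
a=[np.pi,0,1.554]
print(plan((.4615,.03,.09),a)); print(plan((.4615,.03,.022),a))
E
```

```text
10.1 [0.48226389 0.02774306 0.16130946] [3.13983693e+00 1.86164018e-04 1.55124235e+00] 0.03057001020261617
(array([ 0.007, -0.084,  0.285]), array([ 0.0003,  0.    , -0.0004]))
(array([ 0.008, -0.084,  0.557]), array([ 0.0003,  0.    , -0.0004]))
```

Call:
play_rows --motion '[[[0.01, -0.084, 0.1, 0, 0, 0, -0.35], [0.01, -0.084, 0.22, 0, 0, 0, -0.35], [0.01, -0.084, 0.3, 0, 0, 0, -0.35], [0.01, -0.084, 0.36, 0, 0, 0, -0.35], [0.01, -0.084, 0.41, 0, 0, 0, -0.35], [0.01, -0.084, 0.46, 0, 0, 0, -0.35], [0.01, -0.084, 0.51, 0, 0, 0, -0.35], [0.01, -0.084, 0.555, 0, 0, 0, -0.35], [0.01, -0.084, 0.555, 0, 0, 0, -0.35]]]'

```text
time_s: 11.0
ee_pos: [0.46, 0.031, 0.0206]
eef_rot: [-3.14, 0.0, 1.552]
force: [0.2, -0.4, 0.1]
grip_width: 0.0306
grip_force: 0.0
```

Call:
play_rows --motion '[[[0, 0, 0, 0, 0, 0, -0.6], [0, 0, 0, 0, 0, 0, -0.9], [0, 0, 0, 0, 0, 0, -0.9], [0, 0, 0, 0, 0, 0, -0.9], [0, 0, 0, 0, 0, 0, -0.9], [0, 0, 0, 0, 0, 0, -0.9]]]' --grip_force 8

```text
time_s: 11.6
ee_pos: [0.4627, 0.031, 0.0231]
eef_rot: [3.136, -0.0, 1.552]
force: [10.4, 0.3, -3.3]
grip_width: 0.0117
grip_force: 8.0
```

```bash
python3 - <<'E'
from h import *
o=get_obs();print(o["time_s"],o["ee_pos"],o["eef_rot"],o["grip_width"],o["force"])
p=o["ee_pos"]; hb=np.array([.4615,.03,.019]); H=np.array([.7615,.03,.030])
a0=np.arctan2(-.011,.3);R=np.hypot(.3,.011)
for d in range(6,64,6):
    a=a0+np.radians(d); b=H+[-R*np.cos(a),0,R*np.sin(a)]
    print(d,(b-hb).round(4),((b-hb)[[0,2]]/.25*[1,-1]).round(3))
E
```

```text
11.6 [0.46267759 0.03097493 0.02314008] [ 3.13593159e+00 -6.31617859e-05  1.55183897e+00] 0.01165255183786219 [10.35383579  0.2716517  -3.29047991]
6 [0.0005 0.     0.0314] [ 0.002 -0.126]
12 [0.0043 0.     0.0626] [ 0.017 -0.25 ]
18 [0.0113 0.     0.0932] [ 0.045 -0.373]
24 [0.0215 0.     0.123 ] [ 0.086 -0.492]
30 [0.0347 0.     0.1515] [ 0.139 -0.606]
36 [0.0508 0.     0.1784] [ 0.203 -0.714]
42 [0.0697 0.     0.2036] [ 0.279 -0.814]
48 [0.0911 0.     0.2266] [ 0.364 -0.906]
54 [0.1148 0.     0.2472] [ 0.459 -0.989]
60 [0.1405 0.     0.2653] [ 0.562 -1.061]
```

The bar is gripped. Now I raise the lid along the arc.

Call:
play_rows --motion '[[[0, 0.01, -0.03, 0, 0, 0, -0.9], [0, 0.01, -0.08, 0, 0, 0, -0.9], [0, 0.013, -0.126, 0, 0, 0, -0.9], [0, 0.019, -0.19, 0, 0, 0, -0.9], [0, 0.027, -0.25, 0, 0, 0, -0.9], [0, 0.04, -0.31, 0, 0, 0, -0.9], [0, 0.055, -0.373, 0, 0, 0, -0.9], [0, 0.074, -0.433, 0, 0, 0, -0.9], [0, 0.096, -0.492, 0, 0, 0, -0.9], [0, 0.096, -0.492, 0, 0, 0, -0.9]]]'

```text
time_s: 12.6
ee_pos: [0.4841, 0.0306, 0.1474]
eef_rot: [-3.141, 0.0, 1.552]
force: [-8.8, 0.7, 3.2]
grip_width: 0.0114
grip_force: 8.0
```

```bash
python3 - <<'E'
from h import *
o=get_obs();print(o["time_s"],o["ee_pos"],o["eef_rot"],o["grip_width"],o["force"],o["moment"])
c=camera("side");cv2.imwrite("pics/side4.png",c["frame"][100:320,150:420,::-1].repeat(2,0).repeat(2,1))
E
```

```text
12.6 [0.48414194 0.03060902 0.14740981] [-3.14108529e+00  3.13660106e-05  1.55201200e+00] 0.011353167998317103 [-8.76455092  0.70316132  3.24639999] [-0.01063773  1.65027655  0.021923  ]
```

View pics/side4.png

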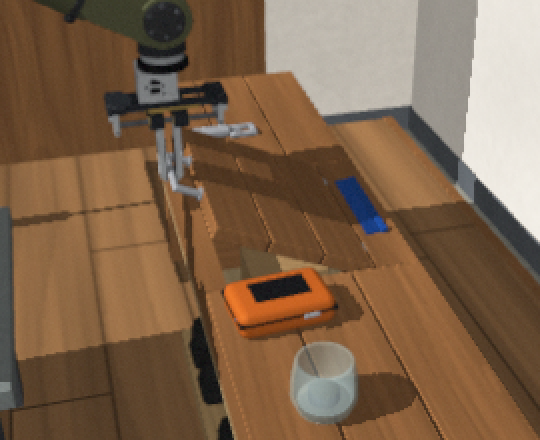

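The lid is rising evenly to about 24°, with the gripper on the bar (crop 175,175) and the case standing upright on the fixed end. I continue.

Call:
play_rows --motion '[[[0, 0.018, -0.057, 0, 0, 0, -0.9], [0, 0.045, -0.114, 0, 0, 0, -0.9], [0, 0.076, -0.169, 0, 0, 0, -0.9], [0, 0.109, -0.222, 0, 0, 0, -0.9], [0, 0.146, -0.273, 0, 0, 0, -0.9], [0, 0.185, -0.322, 0, 0, 0, -0.9], [0, 0.226, -0.369, 0, 0, 0, -0.9], [0, 0.27, -0.414, 0, 0, 0, -0.9], [0, 0.316, -0.457, 0, 0, 0, -0.9], [0, 0.365, -0.497, 0, 0, 0, -0.9]]]'

```text
time_s: 13.65
ee_pos: [0.5747, 0.0289, 0.2722]
eef_rot: [-3.141, 0.0, 1.552]
force: [-15.8, 0.5, 13.5]
grip_width: 0.0123
grip_force: 8.0
```

```bash
cat > lid.py <<'E'
from h import *
o=get_obs();print(o["time_s"],o["ee_pos"],o["grip_width"],o["force"],o["moment"])
p=o["ee_pos"];print("angle by TCP",np.degrees(np.arctan2(p[2]-.031,.7635-p[0]))+2.1, np.hypot(p[2]-.031,.7635-p[0]))
P=cloud(camera("side"));Q=P.reshape(-1,3)
m=(Q[:,2]>.09)&(Q[:,2]<.25)&(Q[:,0]>.5)&(Q[:,0]<.75)&(Q[:,1]>-.14)&(Q[:,1]<-.03)
m2=m
q=Q[m2][:,[0,2]]
if len(q)>50:
    l=cv2.fitLine(q.astype(np.float32),cv2.DIST_HUBER,0,.01,.01).ravel();print("lid cloud",len(q),l, np.degrees(np.arctan2(abs(l[1]),abs(l[0]))))
E
python3 lid.py
```

```text
13.65 [0.57473603 0.02893923 0.27220081] 0.012279420723933242 [-15.83781874   0.49208203  13.50784263] [ 0.04892905  3.04680101 -0.01887221]
angle by TCP 54.053234423627025 0.3062836356810882
lid cloud 726 [ 0.6341566  -0.7732046   0.63218826  0.18900412] 50.64254
```

Call:
play_rows --motion '[[[0, 0.02, -0.037, 0, 0, 0, -0.9], [0, 0.055, -0.062, 0, 0, 0, -0.9], [0, 0.09, -0.086, 0, 0, 0, -0.9], [0, 0.128, -0.108, 0, 0, 0, -0.9], [0, 0.128, -0.108, 0, 0, 0, -0.9], [0, 0.128, -0.108, 0, 0, 0, -0.9]]]'

```text
time_s: 14.3
ee_pos: [0.6061, 0.0283, 0.2974]
eef_rot: [-3.138, 0.0, 1.552]
force: [-15.2, 0.8, 3.5]
grip_width: 0.0129
grip_force: 8.0
```

```bash
python3 lid.py
```

```text
14.3 [0.60607798 0.02832827 0.29744788] 0.012920022650784974 [-15.15588361   0.83563518   3.45621324] [ 0.02439126  2.98756798 -0.02708792]
angle by TCP 61.52467017106233 0.3094772446134815
lid cloud 517 [ 0.46435088 -0.88565135  0.64494836  0.19251212] 62.331776
```

Call:
play_rows --motion '[[[0, 0.007, -0.006, 0, 0, 0, -0.9], [0, 0.014, -0.012, 0, 0, 0, -0.9], [0, 0.02, -0.015, 0, 0, 0, -0.9], [0, 0.02, -0.015, 0, 0, 0, -0.9]]]'

```text
time_s: 14.75
ee_pos: [0.6104, 0.0283, 0.2988]
eef_rot: [-3.133, -0.0, 1.552]
force: [-16.0, 0.7, -10.7]
grip_width: 0.0202
grip_force: 8.0
```

```bash
python3 lid.py
```

```text
14.75 [0.61038051 0.02831789 0.29881261] 0.020224837554923665 [-15.97855958   0.69235622 -10.6839859 ] [0.06147946 2.90915359 0.01577249]
angle by TCP 62.34161937609419 0.30849500884686776
lid cloud 503 [ 0.46615264 -0.8847043   0.6646559   0.16135517] 62.215153
```

The lid angle no longer changes and the resistance is rising, so it is at the stop. Now unload, release and withdraw upward.

Call:
play_rows --motion '[[[0, -0.01, 0.008, 0, 0, 0, -0.9], [0, -0.014, 0.012, 0, 0, 0, -0.3], [0, -0.014, 0.012, 0, 0, 0, -0.3], [0, -0.014, 0.012, 0, 0, 0, -0.3], [0, -0.014, 0.012, 0, 0, 0, -0.3], [0, -0.014, 0.012, 0, 0, 0, -0.3]]]'

```text
time_s: 15.4
ee_pos: [0.6094, 0.0282, 0.2972]
eef_rot: [3.141, 0.0, 1.552]
force: [0.2, -0.1, 0.5]
grip_width: 0.033
grip_force: 0.0
```

```bash
python3 lid.py; python3 - <<'E'
from h import *
c=camera("side");cv2.imwrite("pics/side5.png",c["frame"][60:280,150:420,::-1].repeat(2,0).repeat(2,1))
E
```

```text
15.4 [0.60935133 0.02815416 0.29720769] 0.03300175930111068 [ 0.20384098 -0.13811657  0.49257372] [ 0.02057015 -0.08556575  0.0060462 ]
angle by TCP 62.026834818622156 0.3076172044696305
lid cloud 514 [ 0.47384664 -0.88060737  0.6513338   0.18321262] 61.715714
```

View pics/side5.png

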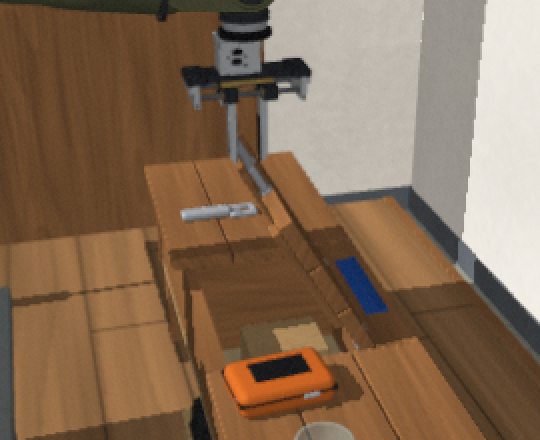

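The lid stands open, the fingers are released (crop 250,135) and the force is about zero. I lift straight up.

Call:
play_rows --motion '[[[0, 0, -0.04, 0, 0, 0, -0.3], [0, 0, -0.08, 0, 0, 0, -0.3], [0, 0, -0.14, 0, 0, 0, -0.3], [0, 0, -0.22, 0, 0, 0, -0.3], [0, 0, -0.3, 0, 0, 0, -0.3], [0, -0.2, -0.36, 0, 0, 0, -0.3], [0, -0.4, -0.36, 0, 0, 0, -0.3], [0, -0.6, -0.36, 0, 0, 0, -0.3], [0, -0.6, -0.36, 0, 0, 0, -0.3], [0, -0.6, -0.36, 0, 0, 0, -0.3]]]'

```text
time_s: 16.5
ee_pos: [0.4589, 0.0311, 0.3888]
eef_rot: [3.138, -0.0, 1.552]
force: [0.4, -0.6, 0.1]
grip_width: 0.0323
grip_force: 0.0
```

```bash
python3 lid.py; python3 - <<'E'
from h import *
c=camera("side");cv2.imwrite("pics/side6.png",c["frame"][60:320,150:420,::-1].repeat(2,0).repeat(2,1))
q=cloud(c).reshape(-1,3)
m=(q[:,2]>.15)&(q[:,2]<.29)&(q[:,0]>.56)&(q[:,0]<.75)&(q[:,1]>-.15)&(q[:,1]<.2)
a=np.degrees(np.arctan2(q[m,2]-.031,.7635-q[m,0]));print(len(a),np.percentile(a,[2,25,50,75,98]))
E
```

```text
16.5 [0.45892201 0.03106539 0.3887626 ] 0.032320280274296495 [ 0.41306417 -0.55277659  0.07045918] [-0.00782889 -0.07673071  0.05970834]
angle by TCP 51.69088492410604 0.46985299236386
lid cloud 513 [ 0.4726878  -0.88122994  0.6504322   0.18433477] 61.791084
905 [48.83934059 53.8184591  56.9368696  59.00812887 60.81432379]
```

View pics/side6.png

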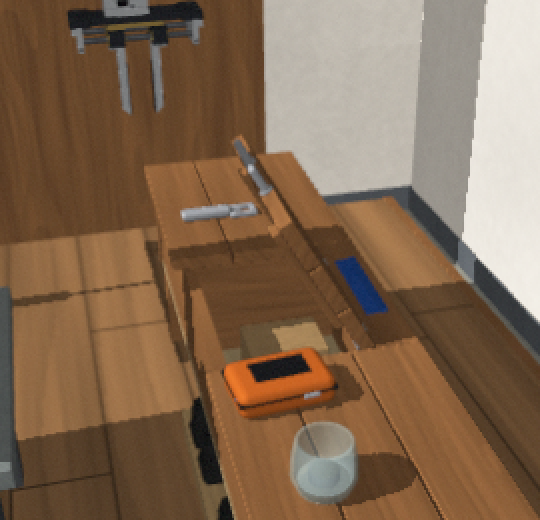

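```bash
python3 - <<'E'
from h import *
Q=cloud(camera("top")).reshape(-1,3)
m=(Q[:,2]>.06)&(Q[:,2]<.24)&(Q[:,0]>.6)&(Q[:,0]<.78)&(((Q[:,1]>-.13)&(Q[:,1]<-.04))|((Q[:,1]>.1)&(Q[:,1]<.18)))
q=Q[m]
for _ in range(4):
    c,_,_,_=np.linalg.lstsq(np.c_[q[:,2],q[:,1],np.ones(len(q))],q[:,0],rcond=None)
    r=q[:,0]-np.c_[q[:,2],q[:,1],np.ones(len(q))]@c; q=q[abs(r)<max(.003,2*r.std())]
print(len(q),c,"angle",np.degrees(np.arctan(-1/c[0])),r.std())
E
```

```text
1511 [-0.57369834  0.01669277  0.78228044] angle 60.157178062943785 0.0007428035508717339
```

The plane fit puts the lid at about 60°, which is its stop. I hand in the job.

```bash
python3 -c "
from station import workorder
print(workorder.hand_in())"
```

```text
the job is handed in; nothing more can be done
None
```

I slid the orange case onto the bench's right fixed end, about 25 mm clear of the lid. The lid then went up to its stop and stands open at about 60°; nothing else on the bench was touched, and the job was handed in at about 17 s.

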